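Clip a slide carrier onto the loading stage

TASK

Draw the sprung curved clip arm of the loading stage back until it stays open by itself, then set the slide carrier flat on the rubber deck, over the lit window, and bring it gently home so that its long side touches the fixed steel edge along its whole length. Then swing the clip arm back so that it springs onto the carrier, let go of everything and leave the carrier clamped against the edge; never press the carrier hard against the edge, and leave the bottle, beaker and tube rack alone.

Things in the scene. Friction and masses are not known exactly. Their poses are not given: they have to be found in the camera images.
- stage: Fixed stage: white housing 40 mm tall, its top a black rubber deck; origin at bench level under the deck's x = y = 0; housing x -127 to +87, y -105 to +105 mm. Fixed edge on its +x side, clip on its -x side. Rubber grips: dragging the carrier on it takes 4 to 7 N, and the clip (under 3 N) is too weak to push home a carrier left short of the edge.
- edge_nominal (a point): On the deck, nominal middle of the fixed edge's inner face (stage x +55, y 0 mm). The edge is a steel bar 150 mm long, roughly along stage y, 14 thick, 12 tall; its flat inner face looks to stage -x. Adjustable: it truly stands up to 8 mm nearer or farther in x and turned up to 0.06 rad either way, NOT measured: find it by touch. It does not yield. Over 15 N of carrier on edge is damage.
- window (a point): Centre of the flush lit window, 50 by 60 mm, in the deck (40 mm above the bench) at stage x +12, y 0 mm; axes as the stage's. The carrier belongs over it, its middle within 12 mm of stage y = 0.
- clip (a joint): Angle (rad, 0 to 0.6) of the curved steel clip arm about an upright pivot. 0 = shut (start); grows as the arm is drawn back to stage -x, clockwise seen from above. Over-centre spring: below 0.35 it springs shut, above 0.35 it springs open to 0.6 and stays. Takes at most about 3 N at the peg. On a carrier that is home it rests at 0.05 to 0.28.
- clip_hinge (a point): The pivot of the clip arm, on the stage's deck at stage x -55, y +85 mm; axes as the stage's.
- clip_peg (a point): Centre of the top of the upright round steel peg at the arm's free end, by which it is drawn: 10 mm diameter, top 38 mm above the deck, the arm's bar (10 mm thick) below it topping out 12 mm above the deck. At joint 0 it is 10 mm to stage +x and 125 mm to stage -y of the pivot.
- clip_nose (a point): Foremost point of the arm's curve, which touches the carrier's near long side, 7 mm above the deck. Shut with no carrier it is at stage x -15, y -5 mm; open (0.6) all of the arm is behind stage x -55 mm where the carrier goes.
- carrier: Loose slide carrier: dark steel plate 84 (x) by 96 (y) by 8 mm, 0.4 to 0.52 kg, two glass slides level on its top, between them an upright grip rib 10 wide (x), 50 long (y), its top 33 mm above the underside. Origin: centre of the underside. Either of the two 96 mm long sides (x = +42, -42 mm) may face the edge. Starts flat on the bench.
- bottle: Bystander: amber bottle, 72 mm diameter, 170 mm tall, origin at the centre of its underside.
- beaker: Bystander: glass beaker, 70 mm diameter, 90 mm tall, origin at the centre of its underside.
- tube_rack: Bystander: white rack of small tubes, 60 by 150 mm, 52 mm tall, origin at the centre of its underside.

How it is judged:
On the way, in this order (a step that is already met when the one before it is completed fails the run):
1. the clip arm is drawn back past its centre and stays open, let go (value of joint clip above 0.54 rad and contact force between the fingers and stage below 0.2 N), for 0.2 s.
2. with the clip open, the carrier lies on the deck, its long side home against the fixed edge (value of joint clip above 0.45 rad and x of carrier in the frame of fence between -0.044 and -0.038 m and y of carrier in the frame of stage between -0.012 and 0.012 m and angle between the x axis of carrier and the x axis of fence, either way round below 0.022 rad and z of carrier in the frame of stage between 0.036 and 0.0425 m and angle between carrier's own z axis and vertical below 0.04 rad), for 0.2 s.
At the end, for the whole second after the job is handed in: The carrier lies flat on the deck at rest, its long side within 2 mm of the fixed edge and parallel to it within 0.022 rad (flush along its length), its middle within 12 mm of stage y = 0, and the clip arm (joint 0.03 to 0.3) presses on it with more than 0.5 N (x of carrier in the frame of fence between -0.044 and -0.038 m and y of carrier in the frame of stage between -0.012 and 0.012 m and angle between the x axis of carrier and the x axis of fence, either way round below 0.022 rad and z of carrier in the frame of stage between 0.036 and 0.0425 m and angle between carrier's own z axis and vertical below 0.04 rad and value of joint clip between 0.03 and 0.3 rad and contact force between clip and carrier above 0.5 N and linear speed of carrier below 0.01 m/s); the robot touches nothing.
It fails at once if the carrier is pressed on the fixed edge with more than 15 N (contact force between carrier and fence above 15 N).
It fails at once if a bystander is pushed more than 20 mm (distance of any of bottle, beaker, tube_rack from where it was at the start of the episode above 0.02 m).
It also fails if it takes over 72 s, if anything falls off the work surface, if the arm or the gripper's body presses on something with over 40 N, if the wrist force passes 120 N, or if a joint passes its speed limit or range.

ROBOT

A 6-joint arm with a two-finger parallel gripper is mounted at the origin on the work surface. World frame = base frame: x ahead of the robot, y to its left, z up, the work surface at z = 0. Lengths are in m, angles in rad, forces in N, time in s.
With the tool pointing down it reaches from about 0.3 to 0.775 m from the base axis. Payload 14.6 kg.
Tool frame: the origin (TCP) lies between the finger pads; the fingertips stand 8 mm ahead of it and the grasp point (between the pads) lies 11 mm behind it; x points along the fingers, z is the direction in which the jaws open and shut, and the axes are right-handed (so a half turn about x gives the same grasp; the last joint's range is limited). The gripper opens to 85 mm and grips with 20 to 120 N. Pads are 22 mm wide; open, the fingers measure 114 mm over their backs; the gripper's body (76 mm by 85 mm) begins 54 mm behind the grasp point. The pads swing forward as they close: fully open they stand 13 mm farther back than shut.
Start: joints at [1.168, 0.3, 1.521, -0, 1.321, -0.067], TCP at [0.181, 0.519, 0.239] pointing down, gripper open.
Joint ranges: [-3.03, 3.03], [-0.79, 2.21], [0.23, 2.52], [-1.04, 4.18], [0, 3.07], [-2.55, 2.55]. Speed limits (rad/s): [2.22, 2.22, 2.57, 3.14, 3.14, 3.14].

INTERFACE

Orientations are given as a unit quaternion [w, x, y, z].
In Python, from plant import r, vision gives the robot as it stands. The module is installed in compiled form; this text tells all that it offers.
- The arm moves only by the tool carry_out, never from a script. Its arguments are lists of equal length, an entry for each row: "fingers": the closure, from 0 (fully open) to 1 (shut); "travel": the shift along the tool's x, y, z in cm, a list of three; "turn": the turn about the tool's x in rad. A call has 1 to 8 rows; each row shifts and turns the commanded pose from where the row before left it, along the tool's axes as they then stand; what a row does not reach is not made up. A row lasts 1/8 s, in which the tool goes at most 62.5 mm and 10.7 degrees, less where a joint would pass 70% of its speed; a pose out of reach is approached as far as the arm can. A call is refused whole if a number of a shift passes 6.25 or a number of a turn 0.188, either way. A call with a gripper value outside its range is refused whole. The fingers move at their own pace and stop on an object; "grip_force" is the grip in N (left out, the last holds). Time passes only in rows, so rows that do not move let the fingers close. It gives the time, the measured TCP pose, the force and the opening at its end, in the units of the state.
- r.read_state(): the state, without advancing time (a new reading comes with each control period).
- vision.grab_frame(name): name is "scene" or "top" or "wrist"; returns (picture, depth): 420x560x3 uint8, red, green, blue; 420x560 float32, m along the optical axis (not along the pixel's ray), 0 where there is no reading.
- vision.camera_model(name): a dict with "intrinsics" (3x3 intrinsics, pixels), "camera_from_world" (4x4, takes a point from world to camera coordinates). Camera axes: x right, y down, z forward; pixel columns grow to the right and rows downward; lengths in m; the calibration is good to about 2 mm. A picture is of the moment at which its call begins: read the wrist's pose just before it. camera_model takes no time and is no camera call; for the wrist camera it gives the pose at the moment of the call.
- r.hand_in(): hands the job in, once; it reports no verdict.
The state is a dict: "clock": time; "joint_pos": joint angles; "qd": joint speeds; "joint_torque": joint torques, N m; "eef_pos": TCP position; "tcp_rot": TCP orientation; "contact_force": force on the tool from outside, world axes, zero at the start; "moment": the same for the moment, N m; "grip_width": opening from 0.0 (shut) to 1.0 (fully open).
Only numpy, scipy, OpenCV 4.12 (cv2) and the standard library are available. Lean on these libraries where they do the work, as an engineer would, in place of code of your own. Each camera call takes 0.05 s, during which the arm holds its last target. There are 200 camera calls.

## Working session

There is one attempt and no reset: what is moved stays moved. The work goes in short steps, Python scripts to look and compute and a tool call to move; the robot and the scene stay as the last step left them, time stands still between calls to the robot, and variables do not carry over. Pictures are saved under pics/ and viewed, about 8 in all and at most 12, crops included, and the job is handed in when it is done.

Besides the shell and the picture viewer there is one more tool, called after "Call:" in YAML: its name, and indented under it one key for each argument. carry_out: Moves the arm, as the interface text tells. Its arguments: {"type":"object","properties":{"fingers":{"type":"array"},"travel":{"type":"array"},"turn":{"type":"array"},"grip_force":{"type":"number"}},"required":["fingers","travel","turn"]}

```bash
mkdir -p pics
cat > h.py <<'E'
import numpy as np, cv2
from plant import r, vision
from scipy.spatial.transform import Rotation as R
def snap(n,f):
    im,d=vision.grab_frame(n); m=vision.camera_model(n)
    cv2.imwrite(f'pics/{f}.png',im[:,:,::-1]); np.savez(f'pics/{f}.npz',im=im,d=d,K=m['intrinsics'],T=m['camera_from_world'])
def load(f): return np.load(f'pics/{f}.npz')
def pt(z,u,v,d=None):
    K,T=z['K'],z['T']
    if d is None:
        p=z['d'][int(v)-1:int(v)+2,int(u)-1:int(u)+2]; d=np.median(p[p>0])
    c=np.linalg.inv(K)@[u*d,v*d,d]; return (np.linalg.inv(T)@[*c,1])[:3]
def ptz(z,u,v,h):
    # ray intersect plane z=h
    Ti=np.linalg.inv(z['T']); o=Ti[:3,3]; w=Ti[:3,:3]@np.linalg.inv(z['K'])@[u,v,1]
    return o+w*(h-o[2])/w[2]
def st():
    s=r.read_state(); q=s['tcp_rot']; M=R.from_quat([q[1],q[2],q[3],q[0]]).as_matrix()
    print('t',round(s['clock'],2),'p',np.round(s['eef_pos'],4),'F',np.round(s['contact_force'],2),'g',round(s['grip_width'],3),'\nM',np.round(M,3).tolist(),'j',np.round(s['joint_pos'],2)); return s,M
E
python3 - <<'E'
from h import *
st()
snap('top','top0'); snap('scene','sc0')
for f in('top0','sc0'):
    z=load(f); print(f,np.round(z['K'],1).tolist(),np.round(np.linalg.inv(z['T']),3).tolist())
E
```

```text
t 0.0 p [0.1811 0.5191 0.2387] F [ 0.11  0.08 -0.52] g 1.001 
M [[-0.0, -0.944, 0.33], [-0.001, 0.33, 0.944], [-1.0, 0.0, -0.001]] j [ 1.17  0.3   1.52  0.    1.32 -0.07]
top0 [[432.9, 0.0, 283.5], [0.0, 432.9, 208.8], [0.0, 0.0, 1.0]] [[-0.003, -0.998, 0.068, 0.5], [-1.0, 0.005, 0.024, -0.07], [-0.024, -0.068, -0.997, 0.993], [0.0, 0.0, 0.0, 1.0]]
sc0 [[487.8, 0.0, 278.4], [0.0, 487.8, 212.8], [0.0, 0.0, 1.0]] [[0.853, 0.341, -0.395, 1.004], [0.522, -0.554, 0.648, -0.756], [0.002, -0.759, -0.651, 0.773], [0.0, 0.0, 0.0, 1.0]]
```

View pics/top0.png

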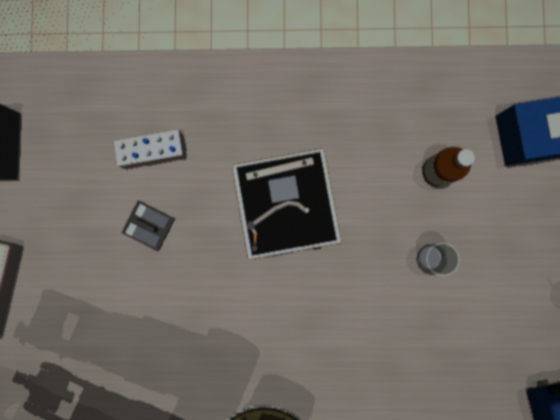

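The top view shows the stage at about (287,204), with its edge at the top near (280,168) and the clip hinge near (252,238). The carrier is at about (149,226), and the rack, bottle and beaker are clear of the work. I'll enlarge both parts.

Run:
```python
from h import *
im=cv2.imread('pics/top0.png')
a=cv2.resize(im[145:265,225:350],None,fx=4.6,fy=4.6,interpolation=cv2.INTER_CUBIC)
b=cv2.resize(im[190:260,115:185],None,fx=4,fy=4,interpolation=cv2.INTER_CUBIC)
a=cv2.convertScaleAbs(a,alpha=1.6);b=cv2.convertScaleAbs(b,alpha=1.8)
c=np.zeros((552,575+220,3),np.uint8);c[:a.shape[0],:575]=a;c[:220,575:]=b[30:250,30:250]
cv2.imwrite('pics/crop0.png',c)
# stage top mask by depth -> minAreaRect in world
z=load('top0');d=z['d'];K=z['K'];Ti=np.linalg.inv(z['T'])
v,u=np.mgrid[:420,:560];P=np.stack([(u-K[0,2])/K[0,0]*d,(v-K[1,2])/K[1,1]*d,d,np.ones_like(d)],-1)@Ti.T
for n,(u0,u1,v0,v1,h0,h1) in dict(stage=(225,350,140,270,.03,.1),carr=(110,185,190,260,.005,.06),rib=(110,185,190,260,.022,.06)).items():
    s=P[v0:v1,u0:u1]; m=(d[v0:v1,u0:u1]>0)&(s[...,2]>h0)&(s[...,2]<h1); q=s[m]
    print(n,len(q),np.percentile(q[:,2],[5,50,95]).round(4),cv2.minAreaRect((q[:,:2]*1000).astype(np.float32)))
```

```text
stage 9025 [0.0352 0.0395 0.0512] ((578.7764892578125, -52.084228515625), (215.26763916015625, 210.3655242919922), 10.036073684692383)
carr 1449 [0.0056 0.0083 0.0314] ((540.5226440429688, 284.521728515625), (137.36209106445312, 83.7105712890625), 63.3526611328125)
rib 112 [0.025  0.0321 0.0349] ((531.52587890625, 265.7219543457031), (51.06781768798828, 9.666472434997559), 63.46418380737305)
```

View pics/crop0.png

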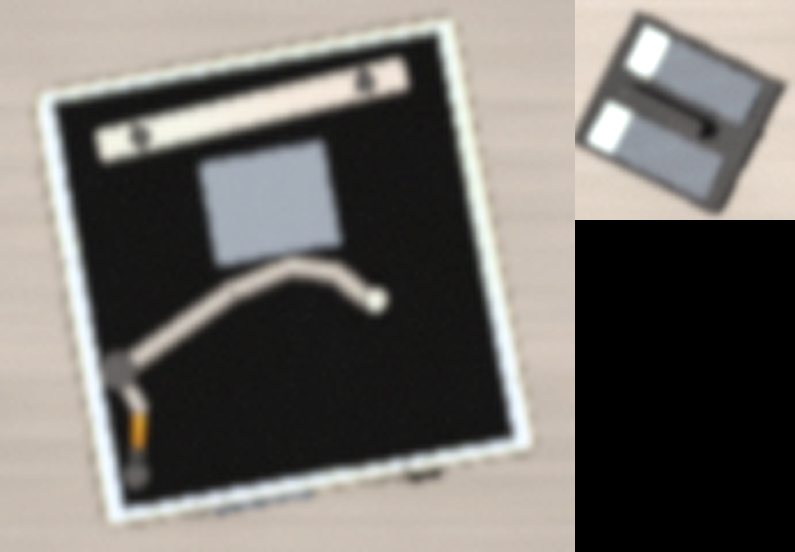

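```bash
cat >> h.py <<'E'
SO=np.array([.5985,-.0486]); SA=np.radians(10.04)
RS=np.array([[np.cos(SA),-np.sin(SA)],[np.sin(SA),np.cos(SA)]])
def s2w(x,y): return SO+RS@np.array([x,y])
def w2s(p): return RS.T@(np.array(p)[:2]-SO)
E
python3 - <<'E'
from h import *
z=load('top0')
A=lambda X,Y:(225+X/4.6,145+Y/4.6)
for n,X,Y,h in [('peg',375,298,.078),('hinge',119,368,.05),('edgeL',103,163,.04),('edgeR',411,89,.04),('edgeTopL',95,130,.052),('edgeTopR',402,57,.052),('win',271,203,.04),('nose',292,262,.052)]:
    print(n,(w2s(ptz(z,*A(X,Y),h))*1000).round(1))
c=[ptz(z,115+(X-575+30)/4,190+(Y+30)/4,.008) for X,Y in[(640,12),(787,83),(720,212),(577,140)]]
print('carrier',np.mean(c,0).round(4),cv2.minAreaRect((np.array(c)[:,:2]*1000).astype(np.float32)))
E
```

```text
peg [-46.2 -40.6]
hinge [-55.5  83.7]
edgeL [43.8 75.1]
edgeR [ 52.3 -77.6]
edgeTopL [58.3 75.2]
edgeTopR [ 66.3 -75.2]
win [10.1 -1.3]
nose [-20.8  -6.1]
carrier [0.5306 0.2624 0.008 ] ((530.2335205078125, 262.1747131347656), (95.16930389404297, 82.47832489013672), 64.2750244140625)
```

Call:
carry_out:
  fingers: [1,1,1,1,1,1,1,1]
  travel:
    - [0,0,0]
    - [0,0,0]
    - [0,0,0]
    - [0,0,0]
    - [0,0,0]
    - [0,0,0]
    - [0,-5.55,2.5]
    - [0,-5.55,2.5]
  turn: [0.1765,0.1765,0.1765,0.1765,0.1765,0.1765,0,0]

```text
clock: 1.1
eef_pos: [0.2502, 0.4174, 0.2387]
tcp_rot: [0.704, -0.063, 0.705, 0.062]
contact_force: [2.0, -0.4, -0.0]
grip_width: -0.001
```

Call:
carry_out:
  fingers: [1,1,1,1,1,1,1,1]
  travel:
    - [0,-5.5,2.5]
    - [0,-5.5,2.5]
    - [0,-5.5,2.5]
    - [0,-5.5,2.5]
    - [0,-5.5,2.5]
    - [0,-5.5,2.5]
    - [0,-5.5,2.5]
    - [0,-5.5,2.5]
  turn: [0,0,0,0,0,0,0,0]

```text
clock: 2.1
eef_pos: [0.5246, 0.0187, 0.2391]
tcp_rot: [0.704, -0.062, 0.704, 0.062]
contact_force: [0.5, 0.2, 0.7]
grip_width: 0.003
```

Call:
carry_out:
  fingers: [1,1,1,1]
  travel:
    - [0,-5.5,2.5]
    - [0,-5.0,2.5]
    - [0,0,0]
    - [0,0,0]
  turn: [0,0,0,0]

```text
clock: 2.6
eef_pos: [0.5911, -0.0737, 0.2388]
tcp_rot: [0.704, -0.062, 0.705, 0.062]
contact_force: [0.3, 0.5, -0.2]
grip_width: -0.002
```

Run:
```python
from h import *
s,M=st(); print((w2s(s['eef_pos'])*1000).round(1), np.degrees(np.arctan2(M[1,2],M[0,2])).round(2))
snap('wrist','w1')
```

```text
t 2.6 p [ 0.5911 -0.0737  0.2388] F [ 0.33  0.5  -0.15] g -0.002 
M [[-0.001, -0.175, 0.985], [0.0, 0.985, 0.175], [-1.0, 0.001, -0.001]] j [-0.19  0.4   1.38  0.    1.36 -0.36]
[-11.7 -23.5] 10.08
```

View pics/w1.png

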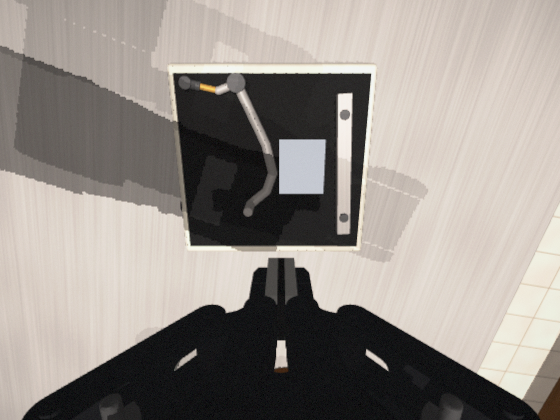

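The wrist view shows the clip shut, with its peg at (248,212) and hinge at (235,83). The bar runs from (344,94) to (343,234) and is slightly tilted. This agrees with the top view, so I'm going down beside the peg.

Call:
carry_out:
  fingers: [1,1,1,1,1]
  travel:
    - [5,-1.15,0.2]
    - [6,0,0]
    - [4,0,0]
    - [1.8,0,0]
    - [0,0,0]
  turn: [0,0,0,0,0]

```text
clock: 3.28
eef_pos: [0.5954, -0.0844, 0.0715]
tcp_rot: [0.704, -0.062, 0.705, 0.063]
contact_force: [0.6, -0.5, 0.7]
grip_width: -0.001
```

Run:
```python
from h import *
s,M=st(); print((w2s(s['eef_pos'])*1000).round(1))
z=load('w1')
for n,u,v,h in [('inT',337,94,.052),('inB',336,234,.052),('outT',352,94,.052),('outB',350,234,.052),('peg',248,212,.078),('hinge',235,83,.055),('win',302,167,.04)]: print(n,(w2s(ptz(z,u,v,h))*1000).round(1))
```

```text
t 3.27 p [ 0.5954 -0.0844  0.0715] F [ 0.58 -0.55  0.73] g -0.001 
M [[-0.0, -0.176, 0.984], [0.0, 0.984, 0.176], [-1.0, 0.0, -0.0]] j [-0.2   0.59  1.52  0.    1.03 -0.38]
[ -9.3 -34.7]
inT [43.3 76.5]
inB [ 51.1 -73. ]
outT [58.2 76.5]
outB [ 67.2 -73. ]
peg [-45.9 -38.2]
hinge [-56.9  86.2]
win [11.2  1.9]
```

Call:
carry_out:
  fingers: [1,1,1,1,1,1,1,1]
  travel:
    - [0.3,0,0]
    - [0,0,-1.2]
    - [0,0,-1.2]
    - [0,0,-1.2]
    - [0,0,-1.2]
    - [0,0,-1.2]
    - [0,0,-1.2]
    - [0,0,-0.6]
  turn: [0,0,0,0,0,0,0,0]

```text
clock: 4.28
eef_pos: [0.5178, -0.0989, 0.0682]
tcp_rot: [0.704, -0.062, 0.705, 0.062]
contact_force: [-0.2, 0.0, 0.0]
grip_width: -0.005
```

Call:
carry_out:
  fingers: [1,1,1,1]
  travel:
    - [0,0,0]
    - [0,0,2]
    - [0,0,0]
    - [0,0,0]
  turn: [0,0,0,0]

```text
clock: 4.78
eef_pos: [0.5379, -0.0951, 0.068]
tcp_rot: [0.704, -0.062, 0.705, 0.062]
contact_force: [0.4, -0.4, -0.3]
grip_width: 0.005
```

Run:
```python
from h import *
s,M=st(); print((w2s(s['eef_pos'])*1000).round(1))
snap('top','top2'); snap('scene','sc2')
a=cv2.imread('pics/top2.png')[145:265,225:350];b=cv2.imread('pics/sc2.png')
b=b[:, 140:]
a=cv2.resize(a,(375,360),interpolation=cv2.INTER_CUBIC)
c=np.zeros((420,795,3),np.uint8);c[:360,:375]=cv2.convertScaleAbs(a,alpha=1.5);c[:,375:]=b
cv2.imwrite('pics/c2.png',c)
```

```text
t 4.78 p [ 0.5379 -0.0951  0.068 ] F [ 0.37 -0.43 -0.32] g 0.005 
M [[-0.001, -0.175, 0.985], [0.0, 0.985, 0.175], [-1.0, 0.0, -0.001]] j [-0.24  0.5   1.68 -0.    0.96 -0.42]
[-67.8 -35.3]
```

View pics/c2.png

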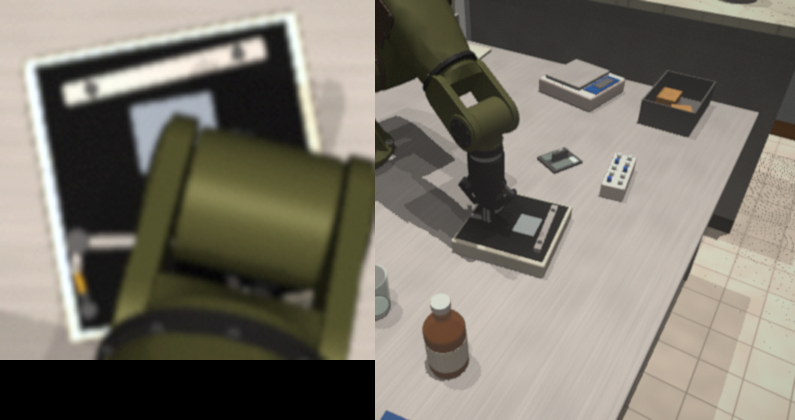

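The clip arm now leaves the hinge sideways at (80,240), so it's swung open and the force is near zero. Next is lifting and moving to the carrier.

Call:
carry_out:
  fingers: [1,1,1,0.5,0,0,0,0]
  travel:
    - [-5.7,0,0]
    - [-5.7,0,0]
    - [-5.7,0,0]
    - [0,5.1,0.8]
    - [0,5.1,0.8]
    - [0,5.1,0.8]
    - [0,5.1,0.8]
    - [0,5.1,0.8]
  turn: [0,0,0,0,0,0,0,0]

```text
clock: 5.88
eef_pos: [0.5326, 0.1643, 0.2394]
tcp_rot: [0.704, -0.062, 0.704, 0.062]
contact_force: [0.3, 0.4, 0.5]
grip_width: 0.996
```

Call:
carry_out:
  fingers: [0,0,0,0,0,0,0,0]
  travel:
    - [0,5.1,0.8]
    - [0,5.1,0.8]
    - [0,0,0]
    - [0,0,0]
    - [0,0,0]
    - [0,0,0]
    - [0,0,0]
    - [0,0,0]
  turn: [0,0,0.159,0.159,0.159,0.159,0,0]

```text
clock: 6.88
eef_pos: [0.5309, 0.2659, 0.2393]
tcp_rot: [0.689, 0.16, 0.689, -0.16]
contact_force: [-0.6, 0.1, -0.1]
grip_width: 1.001
```

Run:
```python
from h import *
s,M=st(); print('yaw',np.degrees(np.arctan2(M[1,2],M[0,2])).round(2))
snap('wrist','w3'); snap('top','top3')
z=load('w3');d=z['d'];K=z['K'];Ti=np.linalg.inv(z['T'])
v,u=np.mgrid[:420,:560];P=np.stack([(u-K[0,2])/K[0,0]*d,(v-K[1,2])/K[1,1]*d,d,np.ones_like(d)],-1)@Ti.T
near=(np.hypot(P[...,0]-.531,P[...,1]-.264)<.08)&(d>0)
for n,h0,h1 in (('plate',.005,.014),('rib',.024,.04)):
    q=P[near&(P[...,2]>h0)&(P[...,2]<h1)]; print(n,len(q),np.median(q[:,2]).round(4),cv2.minAreaRect((q[:,:2]*1000).astype(np.float32)))
a=cv2.imread('pics/top3.png')[145:265,225:350];b=cv2.imread('pics/w3.png')
a=cv2.resize(a,(240,230),interpolation=cv2.INTER_CUBIC)
c=np.zeros((420,800,3),np.uint8);c[:230,:240]=cv2.convertScaleAbs(a,alpha=1.5);c[:,240:]=b
cv2.imwrite('pics/c3.png',c)
```

```text
t 6.88 p [0.5309 0.2659 0.2393] F [-0.59  0.13 -0.09] g 1.001 
M [[-0.0, 0.441, 0.898], [-0.0, 0.898, -0.441], [-1.0, -0.0, -0.0]] j [ 0.4   0.4   1.39 -0.    1.35  0.86]
yaw -26.16
plate 4825 0.0086 ((529.357666015625, 267.9783935546875), (96.04178619384766, 84.17973327636719), 63.18018341064453)
rib 358 0.033 ((530.00830078125, 268.15838623046875), (49.69034957885742, 9.154495239257812), 63.53608703613281)
```

View pics/c3.png

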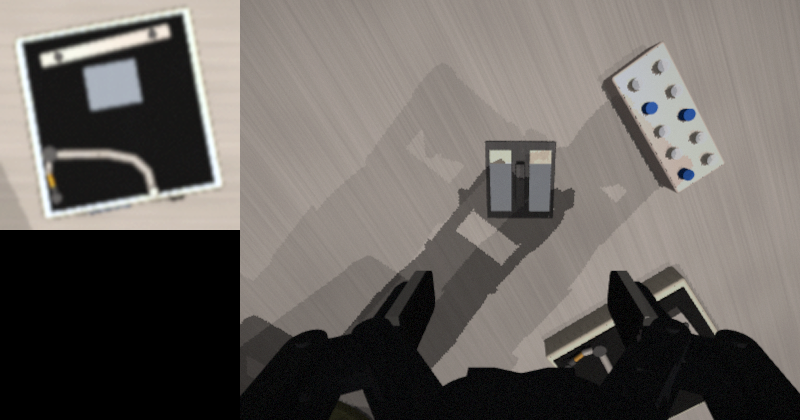

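The clip is confirmed open, with its peg at (150,190) in the inset. In the wrist view the carrier rib is at (520,180), well aligned and clear of the rack. Going down to grasp it.

Call:
carry_out:
  fingers: [0,0,0,0,0,0,0]
  travel:
    - [5,0.1,-0.15]
    - [5.5,0,0]
    - [5.5,0,0]
    - [4,0,0]
    - [1.7,0,0]
    - [0,0,0]
    - [0,0,0]
  turn: [0.007,0,0,0,0,0,0]

```text
clock: 7.85
eef_pos: [0.531, 0.2681, 0.0241]
tcp_rot: [0.689, 0.164, 0.687, -0.163]
contact_force: [0.3, -0.5, 0.6]
grip_width: 1.001
```

Call:
carry_out:
  fingers: [1,1,1,1,1,1]
  travel:
    - [0,0,0]
    - [0,0,0]
    - [0,0,0]
    - [0,0,0]
    - [0,0,0]
    - [0,0,0]
  turn: [0,0,0,0,0,0]
  grip_force: 50

```text
clock: 8.6
eef_pos: [0.5302, 0.2677, 0.0225]
tcp_rot: [0.688, 0.164, 0.688, -0.164]
contact_force: [-1.2, 0.2, 4.6]
grip_width: 0.098
```

Call:
carry_out:
  fingers: [1,1,1,1,1]
  travel:
    - [-1,0,0]
    - [-4,0,0]
    - [-5,0,0]
    - [0,0,0]
    - [0,0,0]
  turn: [0,0,0,0,0]

```text
clock: 9.22
eef_pos: [0.5294, 0.2674, 0.1212]
tcp_rot: [0.687, 0.163, 0.688, -0.164]
contact_force: [-0.6, -1.4, -5.6]
grip_width: 0.105
```

Run:
```python
from h import *
s,M=st(); print('yaw',np.degrees(np.arctan2(M[1,2],M[0,2])).round(2),np.round(s['moment'],2))
```

```text
t 9.22 p [0.5294 0.2674 0.1212] F [-0.58 -1.35 -5.58] g 0.105 
M [[-0.002, 0.45, 0.893], [-0.001, 0.893, -0.45], [-1.0, -0.001, -0.001]] j [0.41 0.51 1.51 0.   1.12 0.87]
yaw -26.76 [ 0.03  0.09 -0.  ]
```

Call:
carry_out:
  fingers: [1,1,1,1,1,1]
  travel:
    - [0,0,0]
    - [0,0,0]
    - [0,0,0]
    - [0,0,0]
    - [0,0,0]
    - [0,0,0]
  turn: [-0.14,-0.14,-0.14,-0.14,-0.137,0]

```text
clock: 9.98
eef_pos: [0.5293, 0.2673, 0.1205]
tcp_rot: [0.701, -0.081, 0.704, 0.081]
contact_force: [-0.2, 0.2, -4.9]
grip_width: 0.101
```

Call:
carry_out:
  fingers: [1,1,1,1,1,1,1,1]
  travel:
    - [0,-3,-0.1]
    - [0,-4.3,-0.1]
    - [0,-4.3,-0.1]
    - [0,-4.3,-0.1]
    - [0,-4.3,-0.1]
    - [0,-4.3,-0.1]
    - [0,-4.3,-0.1]
    - [0,-3.5,-0.1]
  turn: [0,0,0,0,0,0,0,0]

```text
clock: 10.98
eef_pos: [0.5956, -0.0503, 0.1212]
tcp_rot: [0.702, -0.079, 0.703, 0.08]
contact_force: [0.5, 0.3, -5.0]
grip_width: 0.1
```

Call:
carry_out:
  fingers: [1,1,1]
  travel:
    - [2,0,0]
    - [0,0,0]
    - [0,0,0]
  turn: [0,0,0]

```text
clock: 11.35
eef_pos: [0.5959, -0.0483, 0.1024]
tcp_rot: [0.702, -0.081, 0.703, 0.081]
contact_force: [0.8, -0.5, -5.3]
grip_width: 0.102
```

```bash
cat >> h.py <<'E'
def rep(tx=0,ty=0,tyaw=13.2):
    s,M=st(); y=np.arctan2(M[1,2],M[0,2]); p=s['eef_pos']; F=s['contact_force']
    print('stage',(w2s(p)*1000).round(2),'yaw',np.degrees(y).round(2),'turn needed',round(float(y-np.radians(tyaw)),4),'tilt',np.round(np.array(M)[:,0],4))
    d=s2w(tx/1000,ty/1000)-np.array(p)[:2]; a=M[:2,1];b=M[:2,2]
    print('travel cm y',round(100*d@a,3),'z',round(100*d@b,3),'Ftool y,z',np.round([F[:2]@a,F[:2]@b],2),'mom',np.round(s['moment'],2))
E
python3 - <<'E'
from h import *
rep(-3,0)
snap('top','top4'); snap('wrist','w4')
b=cv2.imread('pics/w4.png'); cv2.imwrite('pics/c4.png',b)
E
```

```text
t 11.35 p [ 0.5959 -0.0483  0.1024] F [ 0.76 -0.55 -5.29] g 0.102 
M [[-0.0, -0.227, 0.974], [0.0, 0.974, 0.227], [-1.0, 0.0, -0.0]] j [-0.14  0.55  1.51 -0.    1.09 -0.37]
stage [-2.5   0.78] yaw 13.13 turn needed -0.0013 tilt [-4.e-04  0.e+00 -1.e+00]
travel cm y -0.075 z -0.054 Ftool y,z [-0.7   0.62] mom [ 0.01 -0.02 -0.02]
```

View pics/c4.png

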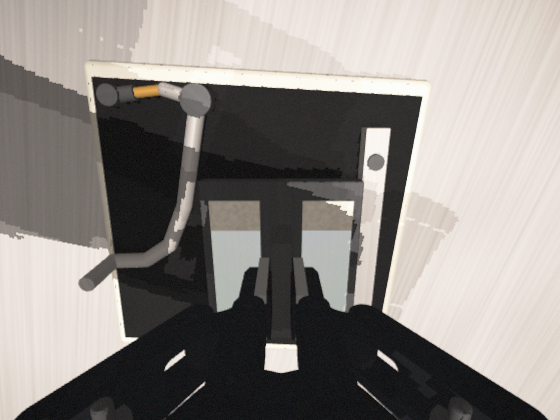

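In the wrist view the carrier is held level, with its right side parallel to the bar at (365,130)-(357,300). The clip arm lies well behind it. Lowering to hover just above the deck.

Call:
carry_out:
  fingers: [1,1,1,1,1,1]
  travel:
    - [1.5,-0.1,0]
    - [1.5,0,0]
    - [0.5,0,0]
    - [0.2,0,0]
    - [0,0,0]
    - [0,0,0]
  turn: [0,0,0,0,0,0]

```text
clock: 12.2
eef_pos: [0.5964, -0.0497, 0.0657]
tcp_rot: [0.703, -0.081, 0.702, 0.081]
contact_force: [0.1, -0.3, -5.8]
grip_width: 0.105
```

Call:
carry_out:
  fingers: [1,1,1,1,1]
  travel:
    - [0.1,0,0.1]
    - [0,0,0.15]
    - [0,0,0.1]
    - [0,0,0]
    - [0,0,0]
  turn: [0,0,0,0,0]

```text
clock: 12.82
eef_pos: [0.5995, -0.0488, 0.0643]
tcp_rot: [0.702, -0.081, 0.702, 0.081]
contact_force: [0.4, 0.3, -5.0]
grip_width: 0.104
```

Run:
```python
from h import *
rep(5.5,0)
```

```text
t 12.82 p [ 0.5995 -0.0488  0.0643] F [ 0.39  0.3  -4.98] g 0.104 
M [[-0.0, -0.228, 0.974], [0.0, 0.974, 0.228], [-1.0, 0.0, -0.0]] j [-0.14  0.6   1.52  0.    1.02 -0.37]
stage [ 0.96 -0.4 ] yaw 13.18 turn needed -0.0004 tilt [-1.e-04  0.e+00 -1.e+00]
travel cm y 0.016 z 0.455 Ftool y,z [0.2  0.45] mom [ 0.02 -0.   -0.05]
```

Call:
carry_out:
  fingers: [1,1,1,1]
  travel:
    - [0,0,0.1]
    - [0,0,0.1]
    - [0,0,0]
    - [0,0,0]
  turn: [0,0,0,0]

```text
clock: 13.32
eef_pos: [0.6015, -0.0484, 0.0643]
tcp_rot: [0.702, -0.081, 0.702, 0.081]
contact_force: [-0.2, -0.1, -5.9]
grip_width: 0.102
```

Call:
carry_out:
  fingers: [1,1,1]
  travel:
    - [0,0,0.05]
    - [0,0,0]
    - [0,0,0]
  turn: [0,0,0]

```text
clock: 13.7
eef_pos: [0.602, -0.0483, 0.0643]
tcp_rot: [0.702, -0.081, 0.702, 0.081]
contact_force: [0.4, 0.3, -5.4]
grip_width: 0.102
```

Call:
carry_out:
  fingers: [1,1,1]
  travel:
    - [0,0,0.05]
    - [0,0,0]
    - [0,0,0]
  turn: [0,0,0]

```text
clock: 14.08
eef_pos: [0.6025, -0.0481, 0.0643]
tcp_rot: [0.702, -0.081, 0.702, 0.081]
contact_force: [0.3, -0.5, -5.7]
grip_width: 0.105
```

Call:
carry_out:
  fingers: [1,1,1]
  travel:
    - [0,0,0.05]
    - [0,0,0]
    - [0,0,0]
  turn: [0,0,0]

```text
clock: 14.45
eef_pos: [0.6029, -0.048, 0.0643]
tcp_rot: [0.702, -0.081, 0.702, 0.081]
contact_force: [-0.7, 0.6, -4.5]
grip_width: 0.1
```

Call:
carry_out:
  fingers: [1,1,1]
  travel:
    - [0,0,0.04]
    - [0,0,0]
    - [0,0,0]
  turn: [0,0,0]

```text
clock: 14.82
eef_pos: [0.6033, -0.0479, 0.0643]
tcp_rot: [0.702, -0.081, 0.702, 0.081]
contact_force: [0.1, -0.2, -4.5]
grip_width: 0.107
```

Call:
carry_out:
  fingers: [1,1,1]
  travel:
    - [0,0,0.04]
    - [0,0,0]
    - [0,0,0]
  turn: [0,0,0]

```text
clock: 15.2
eef_pos: [0.6037, -0.0478, 0.0643]
tcp_rot: [0.702, -0.081, 0.702, 0.081]
contact_force: [-0.2, 0.1, -6.2]
grip_width: 0.103
```

Call:
carry_out:
  fingers: [1,1,1]
  travel:
    - [0,0,0.04]
    - [0,0,0]
    - [0,0,0]
  turn: [0,0,0]

```text
clock: 15.58
eef_pos: [0.6041, -0.0478, 0.0643]
tcp_rot: [0.702, -0.081, 0.702, 0.081]
contact_force: [-0.3, 0.7, -5.0]
grip_width: 0.105
```

Run:
```python
from h import *
rep(5.5,0)
```

```text
t 15.57 p [ 0.6041 -0.0478  0.0643] F [-0.26  0.74 -5.05] g 0.105 
M [[0.0, -0.228, 0.974], [-0.0, 0.974, 0.228], [-1.0, -0.0, 0.0]] j [-0.14  0.61  1.5  -0.    1.02 -0.37]
stage [ 5.7  -0.17] yaw 13.18 turn needed -0.0004 tilt [ 0. -0. -1.]
travel cm y 0.018 z -0.019 Ftool y,z [ 0.78 -0.09] mom [-0.    0.02  0.01]
```

Call:
carry_out:
  fingers: [1,1,1]
  travel:
    - [0,0,0.04]
    - [0,0,0]
    - [0,0,0]
  turn: [0,0,0]

```text
clock: 15.95
eef_pos: [0.6045, -0.0477, 0.0643]
tcp_rot: [0.702, -0.081, 0.702, 0.081]
contact_force: [-0.3, 0.3, -5.7]
grip_width: 0.104
```

Call:
carry_out:
  fingers: [1,1,1]
  travel:
    - [0,0,0.04]
    - [0,0,0]
    - [0,0,0]
  turn: [0,0,0]

```text
clock: 16.32
eef_pos: [0.6049, -0.0476, 0.0643]
tcp_rot: [0.702, -0.081, 0.702, 0.081]
contact_force: [-0.1, 0.8, -5.0]
grip_width: 0.104
```

Call:
carry_out:
  fingers: [1,1,1]
  travel:
    - [0,0,0.04]
    - [0,0,0]
    - [0,0,0]
  turn: [0,0,0]

```text
clock: 16.7
eef_pos: [0.6049, -0.0476, 0.0643]
tcp_rot: [0.702, -0.081, 0.703, 0.081]
contact_force: [-6.2, -0.9, -2.1]
grip_width: 0.105
```

Call:
carry_out:
  fingers: [1,1,1]
  travel:
    - [0,0,0.04]
    - [0,0,0]
    - [0,0,0]
  turn: [0,0,0]

```text
clock: 17.08
eef_pos: [0.6049, -0.0476, 0.0643]
tcp_rot: [0.702, -0.081, 0.703, 0.081]
contact_force: [-8.2, -0.8, 0.5]
grip_width: 0.103
```

Run:
```python
from h import *
rep(5.5,0); snap('wrist','w5')
z=load('w5');d=z['d'];K=z['K'];Ti=np.linalg.inv(z['T'])
v,u=np.mgrid[:420,:560];P=np.stack([(u-K[0,2])/K[0,0]*d,(v-K[1,2])/K[1,1]*d,d,np.ones_like(d)],-1)@Ti.T
S=(P[...,:2]-SO)@RS*1000
for row in range(170,300,20):
    print(row,[(c,*S[row,c].round(0).astype(int),int(P[row,c,2]*1000)) for c in range(335,385,5)])
b=cv2.imread('pics/w5.png')[120:320,290:430]; cv2.imwrite('pics/c5.png',cv2.resize(cv2.convertScaleAbs(b,alpha=1.6),None,fx=3,fy=3,interpolation=cv2.INTER_CUBIC))
```

```text
t 17.07 p [ 0.6049 -0.0476  0.0643] F [-8.19 -0.83  0.55] g 0.103 
M [[-0.002, -0.228, 0.974], [-0.0, 0.974, 0.228], [-1.0, 0.0, -0.002]] j [-0.14  0.61  1.5  -0.    1.03 -0.37]
stage [ 6.5 -0.1] yaw 13.18 turn needed -0.0004 tilt [-2.2e-03 -1.0e-04 -1.0e+00]
travel cm y 0.016 z -0.099 Ftool y,z [ 1.05 -8.16] mom [-0.24  1.42 -0.01]
170 [(335, np.int64(32), np.int64(54), 39), (340, np.int64(34), np.int64(54), 39), (345, np.int64(37), np.int64(55), 39), (350, np.int64(39), np.int64(55), 40), (355, np.int64(42), np.int64(55), 40), (360, np.int64(45), np.int64(55), 39), (365, np.int64(45), np.int64(57), 49), (370, np.int64(46), np.int64(57), 52), (375, np.int64(48), np.int64(58), 54), (380, np.int64(50), np.int64(58), 54)]
190 [(335, np.int64(31), np.int64(46), 50), (340, np.int64(34), np.int64(46), 48), (345, np.int64(36), np.int64(46), 50), (350, np.int64(38), np.int64(46), 49), (355, np.int64(41), np.int64(46), 49), (360, np.int64(44), np.int64(46), 48), (365, np.int64(45), np.int64(47), 52), (370, np.int64(48), np.int64(47), 51), (375, np.int64(51), np.int64(47), 51), (380, np.int64
[... 1296 characters left out ...]
 np.int64(41), np.int64(1), 50), (350, np.int64(44), np.int64(1), 50), (355, np.int64(47), np.int64(1), 48), (360, np.int64(49), np.int64(3), 52), (365, np.int64(52), np.int64(3), 51), (370, np.int64(55), np.int64(3), 51), (375, np.int64(57), np.int64(3), 51), (380, np.int64(60), np.int64(3), 52)]
290 [(335, np.int64(37), np.int64(-12), 49), (340, np.int64(40), np.int64(-12), 50), (345, np.int64(43), np.int64(-11), 50), (350, np.int64(46), np.int64(-12), 49), (355, np.int64(49), np.int64(-11), 49), (360, np.int64(51), np.int64(-10), 51), (365, np.int64(53), np.int64(-9), 52), (370, np.int64(56), np.int64(-10), 51), (375, np.int64(59), np.int64(-9), 52), (380, np.int64(62), np.int64(-9), 52)]
```

View pics/c5.png

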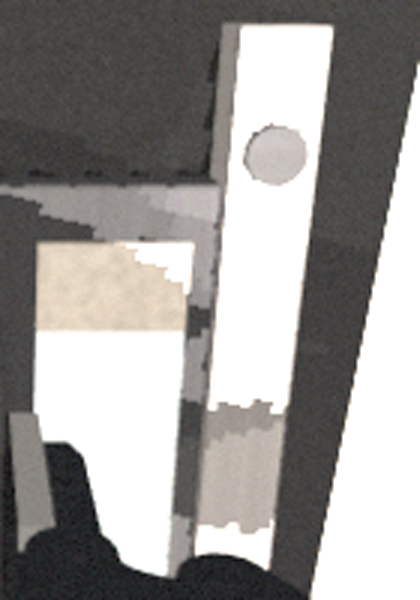

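The crop shows the carrier's side meeting the bar along its visible length, at about (215,190) to (190,560), with no wedge of deck between them. About 8 N with near-zero yaw moment means flush contact. I'll ease off a little and lower it.

Call:
carry_out:
  fingers: [1,1,1]
  travel:
    - [0,0,-0.06]
    - [0,0,0]
    - [0,0,0]
  turn: [0,0,0]

```text
clock: 17.5
eef_pos: [0.6049, -0.0476, 0.0643]
tcp_rot: [0.702, -0.081, 0.703, 0.081]
contact_force: [-5.4, 0.0, -2.5]
grip_width: 0.098
```

Call:
carry_out:
  fingers: [1,1,1,1]
  travel:
    - [0.05,0,0]
    - [0.05,0,0]
    - [0.05,0,0]
    - [0,0,0]
  turn: [0,0,0,0]

```text
clock: 18.0
eef_pos: [0.6049, -0.0476, 0.0627]
tcp_rot: [0.702, -0.081, 0.703, 0.081]
contact_force: [-4.1, -2.3, -2.6]
grip_width: 0.103
```

Run:
```python
from h import *
rep(6.5,0)
```

```text
t 18.0 p [ 0.6049 -0.0476  0.0627] F [-4.08 -2.33 -2.61] g 0.103 
M [[-0.001, -0.228, 0.974], [-0.0, 0.974, 0.228], [-1.0, 0.0, -0.001]] j [-0.14  0.62  1.5  -0.    1.02 -0.37]
stage [ 6.48 -0.17] yaw 13.18 turn needed -0.0004 tilt [-6.e-04 -1.e-04 -1.e+00]
travel cm y 0.016 z 0.003 Ftool y,z [-1.33 -4.51] mom [-0.22  0.85  0.02]
```

Call:
carry_out:
  fingers: [1,1,1]
  travel:
    - [0.05,0,0]
    - [0,0,0]
    - [0,0,0]
  turn: [0,0,0]

```text
clock: 18.38
eef_pos: [0.6049, -0.0476, 0.0625]
tcp_rot: [0.702, -0.081, 0.703, 0.081]
contact_force: [-7.1, -0.5, 1.1]
grip_width: 0.104
```

Call:
carry_out:
  fingers: [1,1,1]
  travel:
    - [0.05,0,0]
    - [0,0,0]
    - [0,0,0]
  turn: [0,0,0]

```text
clock: 18.75
eef_pos: [0.6049, -0.0476, 0.0625]
tcp_rot: [0.702, -0.081, 0.703, 0.081]
contact_force: [-10.2, -1.4, 6.5]
grip_width: 0.099
```

Call:
carry_out:
  fingers: [1,1,1]
  travel:
    - [-0.06,0,-0.04]
    - [0,0,0]
    - [0,0,0]
  turn: [0,0,0]

```text
clock: 19.12
eef_pos: [0.6049, -0.0476, 0.0626]
tcp_rot: [0.703, -0.081, 0.702, 0.081]
contact_force: [-2.5, -0.6, -0.7]
grip_width: 0.103
```

Run:
```python
from h import *
rep(6.5,0)
```

```text
t 19.12 p [ 0.6049 -0.0476  0.0626] F [-2.45 -0.63 -0.73] g 0.103 
M [[0.0, -0.228, 0.974], [-0.0, 0.974, 0.228], [-1.0, -0.0, 0.0]] j [-0.14  0.62  1.5   0.    1.02 -0.37]
stage [ 6.47 -0.17] yaw 13.18 turn needed -0.0004 tilt [ 5.e-04 -1.e-04 -1.e+00]
travel cm y 0.017 z 0.004 Ftool y,z [-0.05 -2.53] mom [-0.02  0.44 -0.01]
```

Call:
carry_out:
  fingers: [0.8,0.6,0.6,0.6,0.6,0.6,0.6,0.6]
  travel:
    - [0,0,0]
    - [0,0,0]
    - [0,0,0]
    - [-0.5,0,0]
    - [-2,0,0]
    - [-4,0,0]
    - [-5,0,0]
    - [-3,0,0]
  turn: [0,0,0,0,0,0,0,0]

```text
clock: 20.12
eef_pos: [0.6052, -0.0477, 0.2118]
tcp_rot: [0.704, -0.082, 0.701, 0.081]
contact_force: [-0.2, 0.6, -0.4]
grip_width: 0.398
```

Call:
carry_out:
  fingers: [1,1,1]
  travel:
    - [0,0,-5]
    - [0,0,-5]
    - [0,0,0]
  turn: [0,0,0]

```text
clock: 20.5
eef_pos: [0.5053, -0.0709, 0.2091]
tcp_rot: [0.703, -0.081, 0.702, 0.081]
contact_force: [0.9, -0.0, -0.1]
grip_width: 0.001
```

Run:
```python
from h import *
rep(6.5,0); snap('wrist','w6')
b=cv2.imread('pics/w6.png'); cv2.imwrite('pics/c6.png',cv2.convertScaleAbs(b,alpha=1.2))
```

```text
t 20.5 p [ 0.5053 -0.0709  0.2091] F [ 0.88 -0.   -0.14] g 0.001 
M [[0.001, -0.227, 0.974], [-0.0, 0.974, 0.227], [-1.0, -0.001, 0.001]] j [-0.21  0.24  1.67 -0.    1.23 -0.44]
stage [-95.61  -5.69] yaw 13.11 turn needed -0.0015 tilt [ 1.2e-03 -4.0e-04 -1.0e+00]
travel cm y 0.02 z 10.227 Ftool y,z [-0.2   0.86] mom [-0.05 -0.03 -0.02]
```

View pics/c6.png

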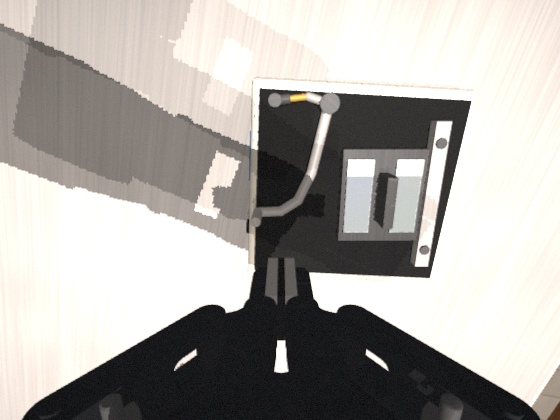

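The carrier sits flush against the bar, from (428,150) to (415,240). The clip is open with its peg at (256,218). Now I'll straddle the peg with partly open jaws, so the clip can be returned softly.

Run:
```python
from h import *
z=load('w6')
p=ptz(z,256.5,214,.078); print('pegtop? ',(w2s(p)*1000).round(1))
d=z['d'];K=z['K'];Ti=np.linalg.inv(z['T'])
v,u=np.mgrid[:420,:560];P=np.stack([(u-K[0,2])/K[0,0]*d,(v-K[1,2])/K[1,1]*d,d,np.ones_like(d)],-1)@Ti.T
S=(P[...,:2]-SO)@RS*1000
m=(d>0)&(P[...,2]>.07)&(P[...,2]<.085)&(abs(S[...,0]+117)<25)&(abs(S[...,1]+24)<25)
print(m.sum(),S[m].mean(0).round(1),np.c_[u[m],v[m]].mean(0))
# carrier plate in stage & edge
for n,(x0,x1,y0,y1,h0,h1) in dict(plate=(-45,55,-60,60,.044,.0505),rib=(-15,25,-40,40,.062,.08),).items():
    m=(d>0)&(P[...,2]>h0)&(P[...,2]<h1)&(S[...,0]>x0)&(S[...,0]<x1)&(S[...,1]>y0)&(S[...,1]<y1)
    print(n,m.sum(),cv2.minAreaRect(S[m].astype(np.float32)))
# flushness: pixel lines: carrier left side and bar outer side directions at their heights
for n,a,b,h in [('carrL',(343.5,150),(338,240),.048),('barO',(451,122),(428.5,266),.052),('barI',(431.5,122),(414,266),.052)]:
    A,B=w2s(ptz(z,*a,h)),w2s(ptz(z,*b,h)); print(n,(A*1000).round(1),(B*1000).round(1),'ang',np.arctan2(-(A-B)[0],(A-B)[1]).round(4))
rep(-117.3,-23.8)
```

```text
pegtop?  [-116.3  -14.5]
107 [-117.3  -21.4] [255.19626168 220.6728972 ]
plate 6644 ((8.00008773803711, -0.13969039916992188), (89.4767837524414, 119.24262237548828), 0.4242190718650818)
rib 752 ((7.238318920135498, 0.654571533203125), (10.686211585998535, 49.66786193847656), 3.0417919158935547)
carrL [-36.3  44.8] [-30.9 -49.2] ang 0.0571
barO [59.2 75.9] [ 69.3 -72.8] ang 0.0679
barI [41.2 75. ] [ 53.7 -73.6] ang 0.0839
t 20.55 p [ 0.507  -0.0707  0.2093] F [1.09 0.04 0.79] g -0.003 
M [[0.003, -0.227, 0.974], [-0.001, 0.974, 0.227], [-1.0, -0.001, 0.002]] j [-0.21  0.24  1.67 -0.    1.23 -0.44]
stage [-93.97  -5.82] yaw 13.13 turn needed -0.0012 tilt [ 2.5e-03 -6.0e-04 -1.0e+00]
travel cm y -1.67 z -2.426 Ftool y,z [-0.21  1.07] mom [-0.03 -0.04  0.06]
```

Call:
carry_out:
  fingers: [0.62,0.62,0.62,0.62,0.62,0.62,0.62,0.62]
  travel:
    - [0,-1.7,-2.4]
    - [0,0,0]
    - [0,0,0]
    - [4,0,0]
    - [4,0,0]
    - [3.5,0,0]
    - [0,0,0]
    - [0,0,0]
  turn: [0,0,0,0,0,0,0,0]

```text
clock: 21.55
eef_pos: [0.4889, -0.0923, 0.0937]
tcp_rot: [0.703, -0.082, 0.702, 0.081]
contact_force: [0.9, -0.1, -0.2]
grip_width: 0.379
```

Run:
```python
from h import *
rep(-117.3,-23.8); snap('wrist','w7')
b=cv2.imread('pics/w7.png'); cv2.imwrite('pics/c7.png',cv2.convertScaleAbs(b,alpha=1.2))
```

```text
t 21.55 p [ 0.4889 -0.0923  0.0937] F [ 0.86 -0.11 -0.16] g 0.379 
M [[0.002, -0.228, 0.974], [-0.0, 0.974, 0.228], [-1.0, -0.001, 0.001]] j [-0.26  0.36  1.81  0.    0.97 -0.49]
stage [-115.58  -23.94] yaw 13.21 turn needed 0.0001 tilt [ 1.6e-03 -4.0e-04 -1.0e+00]
travel cm y 0.023 z -0.171 Ftool y,z [-0.3   0.81] mom [ 0.02 -0.02 -0.01]
```

View pics/c7.png

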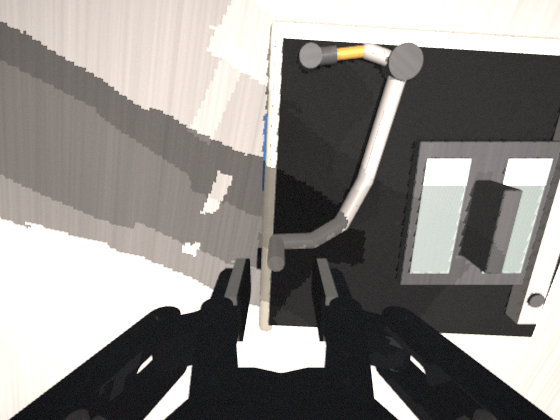

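The peg top at (276,260) is between the finger tips at (240,265) and (328,265). Going down and narrowing the jaws.

Call:
carry_out:
  fingers: [0.62,0.62,0.62,0.75,0.75,0.75]
  travel:
    - [1,0,-0.17]
    - [1.6,0,0]
    - [0,0,0]
    - [0,0,0]
    - [0,0,0]
    - [0,0,0]
  turn: [0,0,0,0,0,0]

```text
clock: 22.35
eef_pos: [0.4863, -0.0929, 0.0666]
tcp_rot: [0.703, -0.081, 0.702, 0.081]
contact_force: [-0.3, -0.4, -1.2]
grip_width: 0.25
```

Run:
```python
from h import *
rep(-94.5,-34); rep(-72.5,-39.2)
```

```text
t 22.35 p [ 0.4863 -0.0929  0.0666] F [-0.35 -0.37 -1.17] g 0.25 
M [[0.0, -0.228, 0.974], [-0.0, 0.974, 0.228], [-1.0, -0.0, 0.0]] j [-0.26  0.4   1.83 -0.    0.91 -0.49]
stage [-118.17  -24.04] yaw 13.18 turn needed -0.0004 tilt [ 4.e-04 -1.e-04 -1.e+00]
travel cm y -1.124 z 2.309 Ftool y,z [-0.28 -0.42] mom [-0.01 -0.    0.03]
t 22.35 p [ 0.4863 -0.0929  0.0666] F [-0.35 -0.37 -1.17] g 0.25 
M [[0.0, -0.228, 0.974], [-0.0, 0.974, 0.228], [-1.0, -0.0, 0.0]] j [-0.26  0.4   1.83 -0.    0.91 -0.49]
stage [-118.17  -24.04] yaw 13.18 turn needed -0.0004 tilt [ 4.e-04 -1.e-04 -1.e+00]
travel cm y -1.764 z 4.477 Ftool y,z [-0.28 -0.42] mom [-0.01 -0.    0.03]
```

Call:
carry_out:
  fingers: [0.75,0.75,0.75,0.75,0.75,0.75,0.75,0.75]
  travel:
    - [0,-0.3,0.6]
    - [0,-0.3,0.6]
    - [0,-0.28,0.6]
    - [0,-0.22,0.5]
    - [0,-0.2,0.5]
    - [0,-0.16,0.5]
    - [0,-0.1,0.3]
    - [0,0,0]
  turn: [0,0,0,0,0,0,0,0]

```text
clock: 23.35
eef_pos: [0.525, -0.0997, 0.0664]
tcp_rot: [0.703, -0.081, 0.702, 0.081]
contact_force: [1.0, -0.9, -0.4]
grip_width: 0.248
```

Call:
carry_out:
  fingers: [0.75,0.75,0.75,0.75,0.75,0.75]
  travel:
    - [0,-0.07,0.2]
    - [0,-0.05,0.2]
    - [0,-0.03,0.2]
    - [0,0,0.2]
    - [0,0,0.1]
    - [0,0,0]
  turn: [0,0,0,0,0,0]

```text
clock: 24.1
eef_pos: [0.5339, -0.0992, 0.0663]
tcp_rot: [0.702, -0.081, 0.702, 0.081]
contact_force: [-1.3, 0.1, 1.0]
grip_width: 0.248
```

Run:
```python
from h import *
rep(-72.5,-39.2); snap('wrist','w8')
b=cv2.imread('pics/w8.png'); cv2.imwrite('pics/c8.png',cv2.convertScaleAbs(b,alpha=1.2))
```

```text
t 24.1 p [ 0.5339 -0.0992  0.0663] F [-1.28  0.07  0.98] g 0.248 
M [[-0.0, -0.228, 0.974], [-0.0, 0.974, 0.228], [-1.0, -0.0, -0.0]] j [-0.25  0.49  1.7  -0.    0.95 -0.48]
stage [-72.39 -38.55] yaw 13.18 turn needed -0.0003 tilt [-0. -0. -1.]
travel cm y -0.064 z -0.014 Ftool y,z [ 0.36 -1.23] mom [ 0.04 -0.07 -0.02]
```

View pics/c8.png

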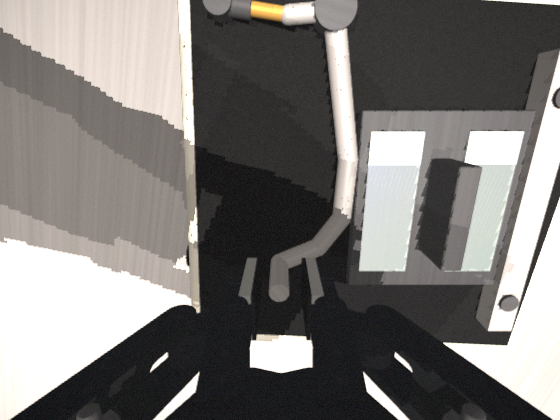

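The clip nose meets the carrier's near side at about (352,190), and the peg at (279,290) is free midway between the fingers. Opening, lifting clear and checking.

Call:
carry_out:
  fingers: [0.65,0.6,0.6,0.6,0.6,0.6,0.6]
  travel:
    - [0,0,0]
    - [0,0,0]
    - [-2,0,0]
    - [-5,0,0]
    - [-6,0,0]
    - [-3,0,0]
    - [0,0,0]
  turn: [0,0,0,0,0,0,0]

```text
clock: 25.02
eef_pos: [0.5346, -0.0994, 0.2287]
tcp_rot: [0.704, -0.082, 0.701, 0.081]
contact_force: [0.5, -0.8, -0.3]
grip_width: 0.402
```

Call:
carry_out:
  fingers: [0.6,0.6,0.6,0.6,0.6,0.6]
  travel:
    - [0,5.5,-1]
    - [0,5.5,-1]
    - [0,5.5,-1]
    - [0,5.5,-1]
    - [0,0,0]
    - [0,0,0]
  turn: [0,0,0,0,0,0]

```text
clock: 25.78
eef_pos: [0.4447, 0.1056, 0.2257]
tcp_rot: [0.702, -0.081, 0.703, 0.081]
contact_force: [0.2, 0.0, -0.5]
grip_width: 0.397
```

Run:
```python
from h import *
rep(); snap('top','top9')
z=load('top9'); d=z['d'];K=z['K'];Ti=np.linalg.inv(z['T'])
v,u=np.mgrid[:420,:560];P=np.stack([(u-K[0,2])/K[0,0]*d,(v-K[1,2])/K[1,1]*d,d,np.ones_like(d)],-1)@Ti.T
S=(P[...,:2]-SO)@RS*1000
for n,(x0,x1,y0,y1,h0,h1) in dict(rib=(-15,25,-40,40,.062,.08),peg=(-100,-30,-60,-10,.068,.085)).items():
    m=(d>0)&(P[...,2]>h0)&(P[...,2]<h1)&(S[...,0]>x0)&(S[...,0]<x1)&(S[...,1]>y0)&(S[...,1]<y1)
    print(n,m.sum(),cv2.minAreaRect(S[m].astype(np.float32)))
a=cv2.imread('pics/top9.png')[145:265,225:350]
cv2.imwrite('pics/c9.png',cv2.resize(cv2.convertScaleAbs(a,alpha=1.6),None,fx=4.8,fy=4.8,interpolation=cv2.INTER_CUBIC))
```

```text
t 25.77 p [0.4447 0.1056 0.2257] F [ 0.22  0.04 -0.54] g 0.397 
M [[-0.001, -0.228, 0.974], [-0.0, 0.974, 0.228], [-1.0, -0.0, -0.001]] j [ 0.15  0.1   1.79 -0.    1.25 -0.08]
stage [-124.52  178.65] yaw 13.21 turn needed 0.0001 tilt [-1.e-03 -3.e-04 -1.e+00]
travel cm y -18.525 z 11.446 Ftool y,z [-0.02  0.23] mom [ 0.01  0.01 -0.05]
rib 117 ((7.16279411315918, -0.7312774658203125), (10.048001289367676, 49.445899963378906), 2.793858289718628)
peg 19 ((-72.23515319824219, -39.05303955078125), (8.390262603759766, 8.732674598693848), 78.69145965576172)
```

View pics/c9.png

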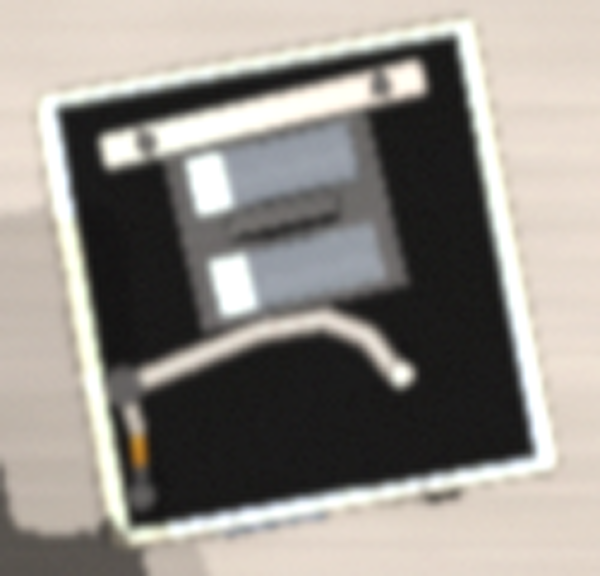

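The clip rests on the carrier at (320,320), which puts the joint at about 0.22. The carrier is flush with the bar along (170,155)-(370,112), and the arm is clear.

```bash
python3 -c "
from h import *
r.hand_in(); st()"
```

```text
the job is handed in; nothing more can be done
the job is handed in; nothing more can be done
```

The carrier is clamped flush against the fixed edge, and I handed the job in at about 26 s of the 72 s allowed. I don't have the verdict, because handing in reports none.

**What I did:**
- I drew the clip open by its peg and checked in the pictures that it stayed open by itself.
- I gripped the carrier by its rib and turned it to match the edge, which stood about 6 mm nearer than nominal and turned about 0.055 rad.
- I brought it up in 0.4 to 0.5 mm steps, held just off the deck, until it touched. Then I lowered it and let go with about 2.5 N still on the edge.
- I swung the clip back with the jaws loosely around the peg so it came down softly, then lifted away.

**Last checks:**
- **Position and angle:** the carrier's middle is within about 1 mm of stage y = 0. Its rib is turned about 0.049 rad, against 0.052 to 0.060 measured for the edge before contact, so it is parallel within tolerance.
- **Clip:** the peg position puts the joint at about 0.22, resting on the carrier. I did not measure the clip's force on the carrier.
- **Force on the edge:** the highest wrist-force reading was about 10 N, as the carrier touched the deck. I eased off at once. Readings came only at the end of each move, so a brief higher peak can't be ruled out.
- **Bystanders:** I did not re-measure the bottle, beaker and rack at the end. The arm was never moved close to them.

**Disagreement:** two rough pixel readings of the edge's angle in one wrist picture gave 0.068 and 0.084 rad. I set them aside because the earlier measurements and the near-zero yaw moment at contact agreed with about 0.055.

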